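# Lay out the blade-change kit on the board

## Task

Lay out the blade-change kit on the plywood board: the blade flange flat at the board's middle, midway between the green wax tin and the green bit case that stand on it, with the arbor nut centred on top of it. Lay the sanding block straight behind the flange (away from the robot) and the arbor wrench straight in front of it, jaw end towards the tin's side, each flat, square to the board with its long side along the line from tin to case, and with its middle 9 cm from the board's middle. Leave the tin, the case, the wedge and the light off-cut where they are.

Things in the scene. Friction and masses are not known exactly. Their poses are not given: they have to be found in the camera images.
- board: Flat plywood board lying on the saw table at the robot's right, 240 mm (its x) by 300 mm (its y) by 6 mm, fixed. Origin: centre of its underside. Turned at most 0.2 rad: its x points away from the robot (behind), its y to the left. The tin and the case stand on it at x = 0, y = +105 and -105 mm (either one on either side), so its middle is midway between them.
- wax_tin: Round dark green wax tin with its lid on, 71 mm across, 36 mm high, loose, standing on the board at one end of its middle line, left or right. Origin: centre of the underside. Not to be moved.
- bit_case: Dark green, closed, square plastic drill-bit case, 76 x 80 x 27 mm, loose, standing on the board across from the tin. Origin: centre of the underside. Not to be moved.
- flange: Blade flange: thick bright steel ring with upright sides, 42 mm across, 16 mm hole, 12 mm thick, lying flat on the table. Origin: centre of the underside, z up. Grip it across its diameter.
- nut: Arbor nut: yellow brass-coloured hexagon nut with a plain hole, 28 mm across the flats (along its y, and every 60 degrees from it), 32 mm across the corners (along its x), 14 mm high, lying flat on the table. Origin: centre of the underside, z up.
- sanding_block: Sanding block: brown block with red-brown abrasive paper under it, 37 mm (x) by 87 mm (y) by 24 mm high. Origin: centre of the underside.
- wrench: Arbor wrench: flat dark steel open-ended wrench, 231 mm long (y), 6 mm thick, lying flat. The jaw is at its -y end, 48 mm wide; the handle, 23 mm wide in x, runs from y = -50 to +115 mm. Origin: middle of its length and width, on the underside; it balances 12 mm from there towards the jaw. At the start it points away from the robot, jaw end far.
- wrench_jaw (a point): Middle of the wrench's jaw end, 100 mm from its origin along its -y, at half its thickness.
- wedge: Small grey wooden wedge, 26 x 70 x 20 mm, lying on the board at its back left, loose. Origin: centre of the underside. Leave it there.
- light_offcut: Light brown wooden off-cut, 42 x 75 x 20 mm, lying on the table beside the saw blade, loose. Origin: centre of the underside. Leave it there.
Mind the look-alikes: they are no part of the job. There is more than one size of the flange; the job needs the smallest.

How it is judged:
At the end, for the whole second after the job is handed in: On the board: flange at its middle (15 mm each way), nut on it (8 mm); sanding block 90 mm behind and wrench 90 mm in front of the middle (20 mm each way), along the board's y (0.2 rad), jaw on the tin's side; tin, case moved under 15 mm, wedge, off-cut under 20 mm; all flat, at rest (x of flange in the frame of board between -0.015 and 0.015 m and y of flange in the frame of board between -0.015 and 0.015 m and angle between each of flange, sanding_block, wrench's own z axis and vertical below 0.1 rad and z of each of flange, sanding_block, wrench in the frame of board below 0.01 m and horizontal distance between nut and flange below 0.008 m and z of nut in the frame of flange between 0.009 and 0.015 m and angle between nut's own z axis and vertical below 0.15 rad and x of sanding_block in the frame of board between 0.07 and 0.11 m and y of sanding_block in the frame of board between -0.02 and 0.02 m and angle between the y axis of each of sanding_block, wrench and the y axis of board, either way round below 0.2 rad and x of wrench in the frame of board between -0.11 and -0.07 m and y of wrench in the frame of board between -0.02 and 0.02 m and horizontal distance between wrench_jaw and wax_tin below 0.15 m and distance of each of wax_tin, bit_case from where it was at the start of the episode below 0.015 m and distance of each of wedge, light_offcut from where it was at the start of the episode below 0.02 m and linear speed of each of flange, nut, sanding_block, wrench below 0.02 m/s); the robot touches nothing.
It fails at once if the wax tin is moved more than 40 mm from where it stood (distance of wax_tin from where it was at the start of the episode above 0.04 m).
It fails at once if the bit case is moved more than 40 mm from where it stood (distance of bit_case from where it was at the start of the episode above 0.04 m).
It fails at once if the wedge is moved more than 40 mm from where it stood (distance of wedge from where it was at the start of the episode above 0.04 m).
It fails at once if the light off-cut is moved more than 40 mm from where it stood (distance of light_offcut from where it was at the start of the episode above 0.04 m).
It also fails if it takes over 102 s, if anything falls off the work surface, if the arm or the gripper's body presses on something with over 40 N, if the wrist force passes 120 N, or if a joint passes its speed limit or range.

## Robot

A 7-joint arm with a two-finger parallel gripper is mounted at the origin on a cart in front of the work surface, level with it; the furniture and walls round the work are solid. World frame = base frame: x ahead of the robot, y to its left, z up, the work surface at z = 0. Lengths are in m, angles in rad, forces in N, time in s.
With the tool pointing down it reaches from about 0.35 to 0.9 m from the base axis. Payload 8.1 kg.
Tool frame: the origin (TCP) lies midway between the tips of the shut fingers; the grasp point (between the pads) lies 19 mm behind it (arm.hold_point_z is the z of the grasp point in the tool frame, in m); z points along the fingers, y is the line along which they close (so a half turn about z gives the same grasp; the last joint's range is limited). The gripper opens to 92 mm and grips with 3 to 60 N. Pads are 19 mm wide; open, the fingers measure 130 mm over their backs; the gripper's body (75 mm by 190 mm) begins 47 mm behind the grasp point.
Start: joints at [-1.331, 0.434, 0.025, 1.573, -0.012, 1.134, -0.075], TCP at [0.21, 0.589, 0.227] pointing down, gripper open.
Joint ranges: [-2.62, 2.62], [-0.44, 2.09], [-1.27, 1.32], [0.08, 2.57], [-1.32, 4.46], [0.12, 2], [-2.74, 2.74]. Speed limits (rad/s): [2.22, 2.22, 3.01, 3.01, 3.14, 3.14, 3.14].

## Interface

Orientations are given as a rotation vector (axis times angle).
In Python, from cell import arm, get_image, camera_params, job gives the robot as it stands.
- The arm moves only by the tool send_rows, never from a script. Its argument "deltas" is a list of rows, each a list of 3 entries, a list of its own where there are three numbers: the shift along the world's x, y, z in m, then the turn, a rotation vector about the world's x, y, z in rad, then the finger opening in m, from 0 to 0.0918. In form: [[[tx, ty, tz], [ax, ay, az], gripper], ...]. A call has exactly 10 rows; each row shifts and turns the commanded pose from where the row before left it; what a row does not reach is not made up. A row lasts 1/10 s, in which the tool goes at most 50 mm and 8.59 degrees, less where a joint would pass 70% of its speed; a pose out of reach is approached as far as the arm can. A call with a gripper value outside its range is refused whole. The fingers move at their own pace and stop on an object; "force" is the grip in N (left out, the last holds). Time passes only in rows, so rows that do not move let the fingers close, or fill a call up. It gives the time, the measured TCP pose, the force and the opening at its end, in the units of the state.
- arm.observe(): the state, without advancing time (a new reading comes with each control period).
- get_image(name): name is "scene" or "top" or "wrist"; returns the picture (384x512x3 uint8, red, green, blue); there is no depth.
- camera_params(name): a dict with "fov_y" (degrees; the focal length in pixels is half the picture's height over the tangent of half this angle, whatever the lens; pixels are square), "cx", "cy" (the principal point, pixels), "rvec" (rotation vector, rad) and "tvec" (3), from world to camera coordinates, as OpenCV has them. Camera axes: x right, y down, z forward; pixel columns grow to the right and rows downward; lengths in m; the calibration is good to about 2 mm. A picture is of the moment at which its call begins: read the wrist's pose just before it. camera_params takes no time and is no camera call; for the wrist camera it gives the pose at the moment of the call.
- job.sign_off(): hands the job in, once; it reports no verdict.
The state is a dict: "clock": time; "joints": joint angles; "dq": joint speeds; "joint_efforts": joint torques, N m; "position": TCP position; "ee_rot": TCP orientation; "force": force on the tool from outside, world axes, zero at the start; "ft_torque": the same for the moment, N m; "width": opening from 0.0 (shut) to 1.0 (fully open).
Only numpy, scipy, OpenCV 4.12 (cv2) and the standard library are available. Lean on these libraries where they do the work, as an engineer would, in place of code of your own. Each camera call takes 0.05 s, during which the arm holds its last target. There are 200 camera calls.

## Working session

There is one attempt and no reset: what is moved stays moved. The work goes in short steps, Python scripts to look and compute and a tool call to move; the robot and the scene stay as the last step left them, time stands still between calls to the robot, and variables do not carry over. Pictures are saved under pics/ and viewed, on a budget of 14 in all, crops included, one or two more only if the job needs it, and the job is handed in when it is done.

Besides the shell and the picture viewer there is one more tool, called after "Request:" as name(argument=value, ...), one argument or row to a line, values as JSON. send_rows: Moves the arm, as the interface text tells. Its arguments: {"type":"object","properties":{"deltas":{"type":"array","items":{"type":"array"}},"force":{"type":"number"}},"required":["deltas"]}

```bash
mkdir -p pics; cat > h.py <<'E'
import numpy as np, cv2
from cell import arm, get_image, camera_params, job
def K(p,h=384):
    f=h/2/np.tan(np.radians(p["fov_y"])/2); return f
def ray(p,u,v):
    R=cv2.Rodrigues(np.array(p["rvec"],float))[0]; t=np.array(p["tvec"],float)
    f=K(p); d=R.T@np.array([(u-p["cx"])/f,(v-p["cy"])/f,1.]); return -R.T@t,d
def at(p,u,v,z):
    c,d=ray(p,u,v); return (c+d*(z-c[2])/d[2]).round(4)
def tri(obs): # [(p,u,v),...]
    A=np.zeros((3,3));b=np.zeros(3)
    for p,u,v in obs:
        c,d=ray(p,u,v); d=d/np.linalg.norm(d); M=np.eye(3)-np.outer(d,d); A+=M;b+=M@c
    return np.linalg.solve(A,b).round(4)
def px(p,X):
    R=cv2.Rodrigues(np.array(p["rvec"],float))[0]; c=R@np.array(X)+np.array(p["tvec"]); f=K(p)
    return (f*c[:2]/c[2]+[p["cx"],p["cy"]]).round(1)
def save(im,name,s=1,box=None):
    if box: im=im[box[1]:box[3],box[0]:box[2]]
    cv2.imwrite("pics/"+name+".png",cv2.resize(im[:,:,::-1],None,fx=s,fy=s,interpolation=cv2.INTER_CUBIC))
E
python3 - <<'E'
from h import *
print(arm.observe()); print(arm.hold_point_z)
for n in ["scene","top","wrist"]:
    p=camera_params(n); print(n,p); im=get_image(n); np.save(n+"0.npy",im); save(im,n+"0",1.5)
E
```

```text
{'clock': 0.0, 'joints': array([-1.33054947,  0.43523838,  0.02497904,  1.57413551, -0.01163909,
        1.13402432, -0.07513487]), 'dq': array([-1.16023645e-03, -2.00814737e-03, -7.76818195e-04, -1.15834433e-03,
        3.13238448e-04,  4.53164215e-05, -5.37654338e-04]), 'joint_efforts': array([ 7.87083954e-04, -6.67856669e+01,  9.85486172e-01, -3.14461756e+01,
       -6.06797612e-02,  4.30848997e-02,  1.76740873e-04]), 'position': array([0.20997042, 0.58809545, 0.22592063]), 'ee_rot': array([-5.36076978e-01, -3.09534652e+00,  2.59462191e-03]), 'force': array([ 0.88431017,  0.45332654, -0.39183396]), 'ft_torque': array([ 0.00024682,  0.03615616, -0.04416521]), 'width': 0.9997222307012759}
-0.0188
scene {'fov_y': 51.56193901765053, 'cx': 251.97271519318127, 'cy': 189.46394674867437, 'rvec': array([ 2.14257527, -0.46283596,  0.24005417]), 'tvec': array([-0.46563493,  0.1377897 ,  0.95851132])}
top {'fov_y': 42.41746527364341, 'cx': 252.26121252365485, 'cy': 196.9382030149172, 'rvec': array([ 2.12034854, -2.17275131,  0.18346644]), 'tvec': array([-0.02755762,  0.50528119,  1.24602473])}
wrist {'fov_y': 71.63042845348095, 'cx': 254.82279790296815, 'cy': 187.10558092185428, 'rvec': array([-2.36178688, -1.66543119, -0.24374224]), 'tvec': array([-0.62368136, -0.03692639,  0.39102356])}
```

View pics/top0.png

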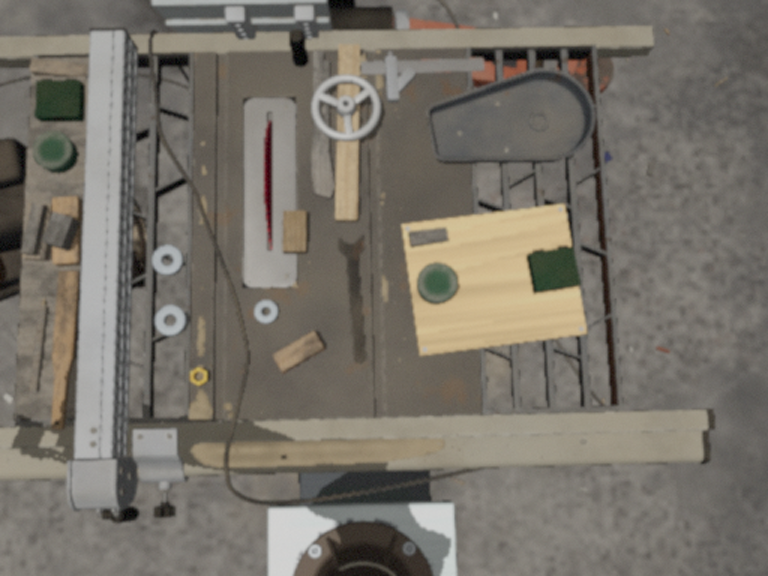

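View pics/scene0.png

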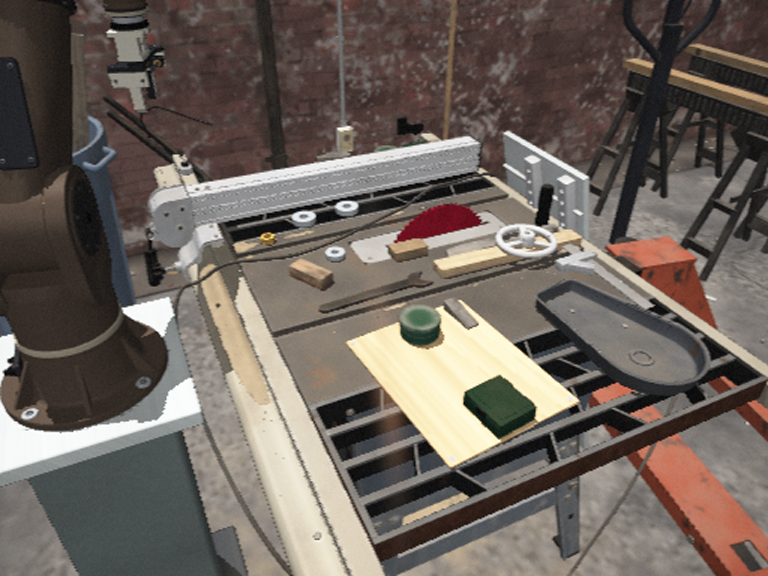

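The three steel rings are at (167,260), (170,320) and (266,311) in the 1.5x top view. The last looks smallest, so it should be the flange. The block at (298,350) is the brown sanding block, and the one at (295,231) beside the blade is the off-cut. I'll confirm both in enlarged crops.

```bash
python3 - <<'E'
from h import *
save(np.load("top0.npy"),"topc",2.6,(95,125,400,265))
save(np.load("scene0.npy"),"scenec",3.2,(160,125,400,310))
E
```

```text
(no output)
```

View pics/topc.png

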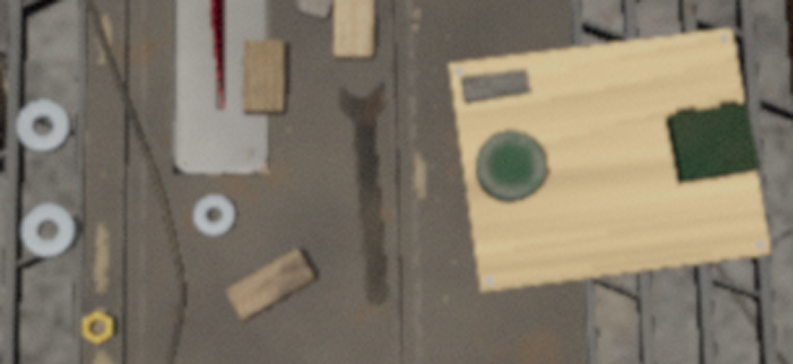

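View pics/scenec.png

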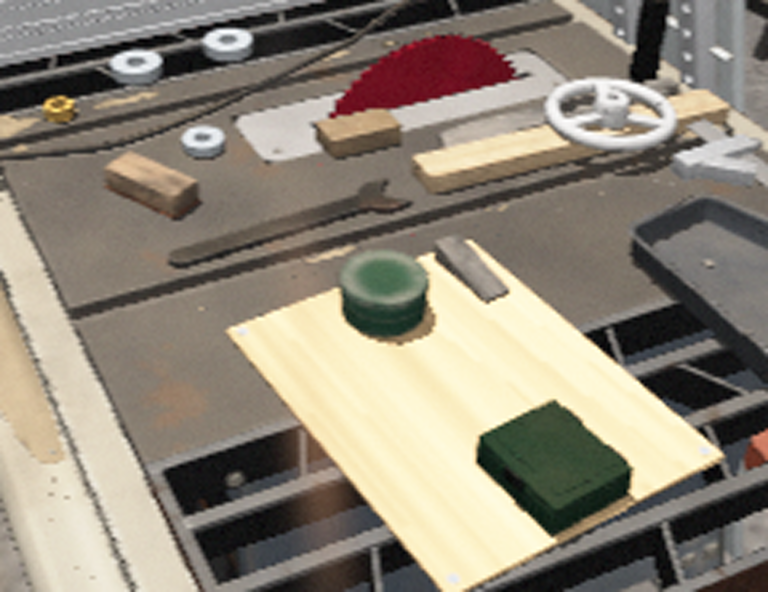

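```bash
python3 - <<'E'
from h import *
T=camera_params("top");S=camera_params("scene")
t=lambda x,y:(95+(x+.5)/2.6-.5,125+(y+.5)/2.6-.5)
s=lambda x,y:(160+(x+.5)/3.2-.5,125+(y+.5)/3.2-.5)
for n,a,b in [("flange",(214,215),(204,135)),("nut",(97,326),(59,103)),("tin",(511,164),(385,277)),
 ("blk far",(300,248),(136,152)),("blk R",(317,275),(198,188)),("blk near",(243,321),(163,207)),("blk L",(226,293),(105,172)),("wr end",(376,304),(172,260)),
 ("jawtipL",(341,90),(383,181)),("jawtipR",(383,86),(410,204)),("B1",(448,63),(470,240)),("B2",(736,28),(722,455)),("B3",(770,252),(452,592)),("B4",(481,291),(229,331))]:
    print(n,"tri",tri([(T,*t(*a)),(S,*s(*b))]),"z0",at(T,*t(*a),0)[:2],"z12",at(T,*t(*a),.012)[:2],"z24",at(T,*t(*a),.024)[:2])
for n,a,b in [("sm",(193,215),(236,215)),("b1",(16,125),(71,125)),("b2",(20,230),(76,230)),("nutw",(80,326),(114,326))]:
    print(n,np.linalg.norm(at(T,*t(*a),.012)-at(T,*t(*b),.012)))
for n,q in [("handle mid L",(357,185)),("handle mid R",(381,185)),("hl",(367,280)),("hr",(387,280)),("case",(712,142)),("wedge",(496,86)),("offcut",(265,77))]: print(n,at(T,*t(*q),.006))
E
```

```text
flange tri [0.4857 0.1591 0.0119] z0 [0.4872 0.1608] z12 [0.4856 0.1591] z24 [0.4839 0.1575]
nut tri [0.3753 0.2764 0.0121] z0 [0.3768 0.279 ] z12 [0.3762 0.2762] z24 [0.3755 0.2735]
tin tri [ 0.5256 -0.1419  0.0394] z0 [ 0.5332 -0.146 ] z12 [ 0.5311 -0.1448] z24 [ 0.529  -0.1437]
blk far tri [0.4187 0.0739 0.0652] z0 [0.4511 0.0731] z12 [0.4498 0.0723] z24 [0.4484 0.0714]
blk R tri [0.4296 0.0518 0.0302] z0 [0.423  0.0562] z12 [0.422  0.0555] z24 [0.4209 0.0548]
blk near tri [ 0.4039  0.1286 -0.0333] z0 [0.3782 0.1317] z12 [0.3775 0.1303] z24 [0.3769 0.1289]
blk L tri [0.395  0.1512 0.0006] z0 [0.407  0.1488] z12 [0.406  0.1472] z24 [0.4051 0.1457]
wr end tri [ 0.3928 -0.0035  0.0017] z0 [ 0.3921 -0.0033] z12 [ 0.3913 -0.0034] z24 [ 0.3905 -0.0036]
jawtipL tri [0.6144 0.0286 0.0023] z0 [0.6156 0.0284] z12 [0.6128 0.028 ] z24 [0.6099 0.0276]
jawtipR tri [ 0.6182 -0.0154  0.0028] z0 [ 0.6189 -0.0154] z12 [ 0.616  -0.0155] z24 [ 0.6132 -0.0155]
B1 tri [ 0.6412 -0.0838  0.0013] z0 [ 0.6421 -0.084 ] z12 [ 0.639  -0.0834] z24 [ 0.6359 -0.0828]
B2 tri [ 0.6682 -0.3849  0.0091] z0 [ 0.6733 -0.389 ] z12 [ 0.6699 -0.3856] z24 [ 0.6665 -0.3822]
B3 tri [ 0.4348 -0.4065  0.0071] z0 [ 0.4354 -0.4086] z12 [ 0.4342 -0.405 ] z24 [ 0.433  -0.4014]
B4 tri [ 0.4028 -0.1104  0.002 ] z0 [ 0.4027 -0.1105] z12 [ 0.4018 -0.1096] z24 [ 0.4009 -0.1088]
sm 0.04361387393937851
b1 0.05611506036707078
b2 0.056517342471138945
nutw 0.0339119447982566
handle mid L [0.514  0.0135 0.006 ]
handle mid R [ 0.5134 -0.0111  0.006 ]
hl [0.4162 0.0052 0.006 ]
hr [ 0.4157 -0.015   0.006 ]
case [ 0.5504 -0.3545  0.006 ]
wedge [ 0.6148 -0.1329  0.006 ]
offcut [0.6298 0.1068 0.006 ]
```

Top crop: the small ring at (214,215) measures about 43 mm, against 56 mm for those at (43,125) and (48,230), so it is the flange. The brown block is at (271,285), the nut at (97,326), and the wrench jaw is far, near (362,90). The tin is at (511,164) and the case at (712,142), so the tin is on the left and the jaw goes left. The board yaw is about 0.106 rad with its middle near (0.537,-0.247). I'm moving to the block first.

Request:
send_rows(
  deltas=[
    [[0.019,-0.046,0],[0,0,-0.07],0.0918],
    [[0.019,-0.046,0],[0,0,-0.07],0.0918],
    [[0.019,-0.046,0],[0,0,-0.07],0.0918],
    [[0.019,-0.046,0],[0,0,-0.07],0.0918],
    [[0.019,-0.046,0],[0,0,-0.07],0.0918],
    [[0.019,-0.046,0],[0,0,-0.07],0.0918],
    [[0.019,-0.046,0],[0,0,-0.07],0.0918],
    [[0.019,-0.046,0],[0,0,-0.07],0.0918],
    [[0.019,-0.046,0],[0,0,-0.07],0.0918],
    [[0.019,-0.046,0],[0,0,-0.07],0.0918],
  ],
  force=25,
)

```text
clock: 1.15
position: [0.4003, 0.1267, 0.2269]
ee_rot: [1.569, 2.722, 0.001]
force: [1.6, 0.1, -0.4]
width: 1.002
```

```bash
cat >> h.py <<'E'
def st():
    o=arm.observe(); R=cv2.Rodrigues(np.array(o["ee_rot"]))[0]
    print("t",round(o["clock"],2),"pos",o["position"].round(4),"phi",np.degrees(np.arctan2(R[1,1],R[0,1])).round(1),"zdir",R[:,2].round(3),"F",o["force"].round(1),"w",round(o["width"]*.0918,4),"q7",o["joints"][[0,6]].round(2))
E
python3 - <<'E'
from h import *
st(); p=camera_params("wrist"); np.save("pw1.npy",p); im=get_image("wrist"); save(im,"w1",1.5)
E
```

```text
t 1.15 pos [0.4003 0.1267 0.2269] phi 30.1 zdir [ 0.     0.001 -1.   ] F [ 1.6  0.1 -0.4] w 0.092 q7 [-0.79  0.14]
```

View pics/w1.png

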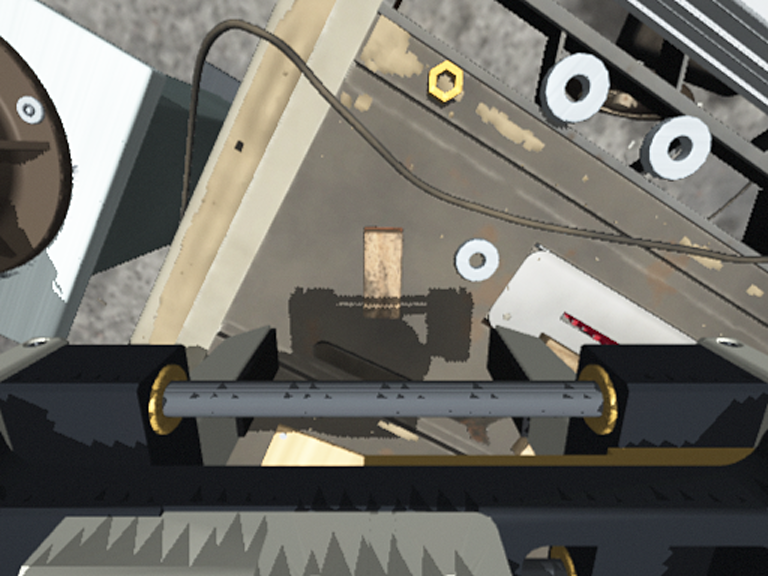

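The wrist view shows the block top at corners (363,229), (404,229), (401,317) and (365,317), square to the fingers. The flange is at (477,261). The nut is at (446,81) with its flats across the picture.

```bash
python3 - <<'E'
from h import *
P=np.load("pw1.npy",allow_pickle=True).item();T=camera_params("top")
t=lambda x,y:(95+(x+.5)/2.6-.5,125+(y+.5)/2.6-.5)
w=lambda x,y:((x+.5)/1.5-.5,(y+.5)/1.5-.5)
for n,a,b in [("flange",(214,215),(477,259)),("nut",(97,326),(446,80))]: print(n,tri([(T,*t(*a)),(P,*w(*b))]),at(P,*w(*b),.012))
c=[(363,229),(404,229),(401,317),(365,317)]
for z in (.024,): 
  q=np.array([at(P,*w(*a),z) for a in c]);print(q,q.mean(0))
# block top corners triangulated
for a,b in [((226,293),(363,229)),((243,321),(404,229)),((317,275),(401,317)),((300,248),(365,317))]: print(tri([(T,*t(*a)),(P,*w(*b))]))
for a,b in [((226,293),(404,229)),((243,321),(363,229)),((317,275),(365,317)),((300,248),(401,317))]: print(tri([(T,*t(*a)),(P,*w(*b))]))
# nut hex corners
q=[at(P,*w(*a),.014) for a in [(446,61),(444,101)]];d=q[0]-q[1];print("nut corner dir",np.degrees(np.arctan2(d[1],d[0])))
E
```

```text
flange [0.4867 0.1602 0.0066] [0.4853 0.161  0.012 ]
nut [0.3741 0.2686 0.0478] [0.3753 0.2771 0.012 ]
[[0.376  0.1334 0.024 ]
 [0.4082 0.1521 0.024 ]
 [0.4499 0.077  0.024 ]
 [0.4197 0.0595 0.024 ]] [0.41345 0.1055  0.024  ]
[0.3874 0.1405 0.0769]
[ 0.3973  0.1406 -0.0276]
[ 0.4395  0.0629 -0.001 ]
[0.4313 0.0682 0.0445]
[0.409  0.149  0.0017]
[0.3772 0.1307 0.0084]
[0.4217 0.0554 0.0129]
[0.4513 0.0728 0.0123]
nut corner dir 119.4190761517484
```

Request:
send_rows(
  deltas=[
    [[0.013,-0.0245,-0.02],[0,0,0],0.0918],
    [[0,0,-0.045],[0,0,0],0.0918],
    [[0,0,-0.045],[0,0,0],0.0918],
    [[0,0,-0.045],[0,0,0],0.0918],
    [[0,0,-0.045],[0,0,0],0.0918],
    [[0,0,-0.02],[0,0,0],0.0918],
    [[0,0,0],[0,0,0],0.03],
    [[0,0,0],[0,0,0],0.03],
    [[0,0,0],[0,0,0],0.03],
    [[0,0,0],[0,0,0],0.03],
  ],
  force=25,
)

```text
clock: 2.2
position: [0.4141, 0.1046, 0.008]
ee_rot: [1.564, 2.723, 0.004]
force: [0.6, -0.2, -0.6]
width: 0.7
```

Request:
send_rows(
  deltas=[
    [[0,0,0],[0,0,0],0.03],
    [[0,0,0],[0,0,0],0.03],
    [[0,0,0],[0,0,0],0.03],
    [[0,0,0],[0,0,0],0.03],
    [[0,0,0],[0,0,0],0.03],
    [[0,0,0.02],[0,0,0],0.03],
    [[0,0,0.04],[0,0,0],0.03],
    [[0,0,0.04],[0,0,0],0.03],
    [[0,0,0.02],[0,0,0],0.03],
    [[0,0,0],[0,0,0],0.03],
  ],
)

```text
clock: 3.2
position: [0.4146, 0.1048, 0.1291]
ee_rot: [1.564, 2.722, 0.007]
force: [-0.0, -0.6, -2.0]
width: 0.398
```

```bash
python3 -c "
from h import *
st()"
```

```text
t 3.2 pos [0.4146 0.1048 0.1291] phi 30.3 zdir [ 0.004  0.002 -1.   ] F [-0.  -0.6 -2. ] w 0.0365 q7 [-0.73  0.33]
```

Request:
send_rows(
  deltas=[
    [[0.0236,-0.038,0],[0,0,-0.047],0.03],
    [[0.0236,-0.038,0],[0,0,-0.047],0.03],
    [[0.0236,-0.038,0],[0,0,-0.047],0.03],
    [[0.0236,-0.038,0],[0,0,-0.047],0.03],
    [[0.0236,-0.038,0],[0,0,-0.047],0.03],
    [[0.0236,-0.038,0],[0,0,-0.047],0.03],
    [[0.0236,-0.038,0],[0,0,-0.047],0.03],
    [[0.0236,-0.038,0],[0,0,-0.047],0.03],
    [[0.0236,-0.038,0],[0,0,-0.047],0.03],
    [[0,0,0],[0,0,0],0.03],
  ],
)

```text
clock: 4.2
position: [0.6259, -0.2448, 0.1247]
ee_rot: [2.109, 2.325, -0.006]
force: [0.4, -1.1, -1.4]
width: 0.399
```

```bash
python3 - <<'E'
from h import *
st(); p=camera_params("wrist"); np.save("pw2.npy",p); im=get_image("wrist"); save(im,"w2",1.5)
E
```

```text
t 4.2 pos [ 0.6259 -0.2448  0.1247] phi 5.6 zdir [-0.001 -0.005 -1.   ] F [ 0.4 -1.1 -1.4] w 0.0367 q7 [-0.05  0.71]
```

View pics/w2.png

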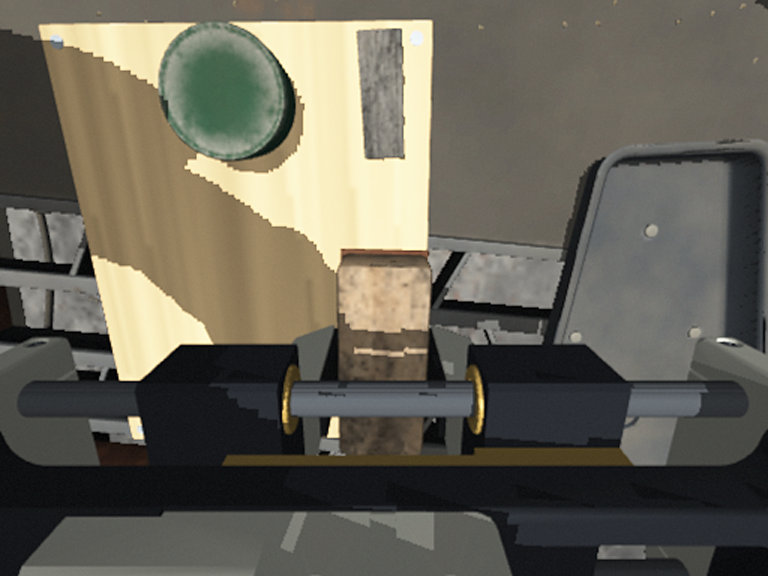

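Wrist view: the board's far-left edge runs from (40,25) to (433,20), the tin top is centred at about (224,91), and the wedge is at (382,93). The block hangs square, with its underside edge running (341,252) to (428,252).

```bash
python3 - <<'E'
from h import *
P=np.load("pw2.npy",allow_pickle=True).item()
w=lambda x,y:((x+.5)/1.5-.5,(y+.5)/1.5-.5)
B4=at(P,*w(40,25),.006);B1=at(P,*w(433,20),.006);tin=at(P,*w(224,91),.042)
print(B4,B1,tin); d=B1-B4; print("yaw",np.arctan2(d[1],d[0]),np.linalg.norm(d))
E2=at(P,*w(429,248),.006); print("right edge pt",E2,np.arctan2(-(B1-E2)[0],(B1-E2)[1]))
b=[at(P,*w(x,252),.105) for x in (341,428)];print("block end",b, np.mean(b,0))
y=.106;X=np.array([np.cos(y),np.sin(y)]);Y=np.array([-X[1],X[0]])
print("centre from edge",(B1[:2]+B4[:2])/2-.15*Y,"from tin",tin[:2]-.105*Y)
E
```

```text
[ 0.4047 -0.1102  0.006 ] [ 0.6408 -0.0845  0.006 ] [ 0.5283 -0.14    0.042 ]
yaw 0.10842528960616211 0.23749463151827246
right edge pt [ 0.6568 -0.2236  0.006 ] 0.1145218600298263
block end [array([ 0.6036, -0.2088,  0.105 ]), array([ 0.6429, -0.205 ,  0.105 ])] [ 0.62325 -0.2069   0.105  ]
centre from edge [ 0.53862024 -0.24650809] from tin [ 0.53940917 -0.24441066]
```

Request:
send_rows(
  deltas=[
    [[0.001,0.009,-0.03],[0,0,0.008],0.03],
    [[0,0,-0.04],[0,0,0],0.03],
    [[0,0,-0.03],[0,0,0],0.03],
    [[0,0,-0.011],[0,0,0],0.03],
    [[0,0,0],[0,0,0],0.03],
    [[0,0,0],[0,0,0],0.07],
    [[0,0,0],[0,0,0],0.07],
    [[0,0,0],[0,0,0],0.07],
    [[0,0,0],[0,0,0],0.07],
    [[0,0,0.03],[0,0,0],0.07],
  ],
)

```text
clock: 5.25
position: [0.6242, -0.2275, 0.0429]
ee_rot: [-2.088, -2.339, 0.004]
force: [-0.9, -0.0, 0.3]
width: 0.75
```

```bash
python3 -c "
from h import *
st()"
```

```text
t 5.25 pos [ 0.6242 -0.2275  0.0429] phi 6.5 zdir [-0.006  0.002 -1.   ] F [-0.9 -0.   0.3] w 0.0689 q7 [-0.04  0.75]
```

Request:
send_rows(
  deltas=[
    [[0,0,0.03],[0,0,-0.1],0.07],
    [[-0.012,0.025,0.02],[0,0,-0.149],0.06],
    [[-0.012,0.025,0.02],[0,0,-0.149],0.06],
    [[-0.012,0.025,0.02],[0,0,-0.149],0.06],
    [[-0.012,0.025,0.02],[0,0,-0.149],0.06],
    [[-0.012,0.025,0],[0,0,-0.149],0.06],
    [[-0.012,0.025,0],[0,0,-0.149],0.06],
    [[-0.012,0.025,0],[0,0,-0.149],0.06],
    [[-0.012,0.025,0],[0,0,-0.149],0.06],
    [[-0.01,0.029,0],[0,0,-0.149],0.06],
  ],
)

```text
clock: 6.25
position: [0.5199, 0.0008, 0.1562]
ee_rot: [-3.119, -0.369, -0.001]
force: [0.3, -0.0, -0.2]
width: 0.651
```

Request:
send_rows(
  deltas=[
    [[0,0,0],[0,0,-0.149],0.06],
    [[0,0,0],[0,0,-0.04],0.06],
    [[0,0,0],[0,0,0],0.06],
    [[0,0,0],[0,0,0],0.06],
    [[0,0,0],[0,0,0],0.06],
    [[0,0,0],[0,0,0],0.06],
    [[0,0,0],[0,0,0],0.06],
    [[0,0,0],[0,0,0],0.06],
    [[0,0,0],[0,0,0],0.06],
    [[0,0,0],[0,0,0],0.06],
  ],
)

```text
clock: 7.25
position: [0.5205, 0.0001, 0.1558]
ee_rot: [3.14, 0.084, 0.0]
force: [0.3, 0.1, 0.6]
width: 0.653
```

```bash
python3 - <<'E'
from h import *
st(); p=camera_params("wrist"); np.save("pw3.npy",p); im=get_image("wrist"); a=im.copy(); 
t=get_image("top"); save(im,"w3",1.5); save(t,"t3",3,(255,130,400,250)); np.save("t3.npy",t)
E
```

```text
t 7.25 pos [5.205e-01 1.000e-04 1.558e-01] phi -86.9 zdir [ 0. -0. -1.] F [0.3 0.1 0.6] w 0.06 q7 [-0.87 -0.98]
```

View pics/w3.png

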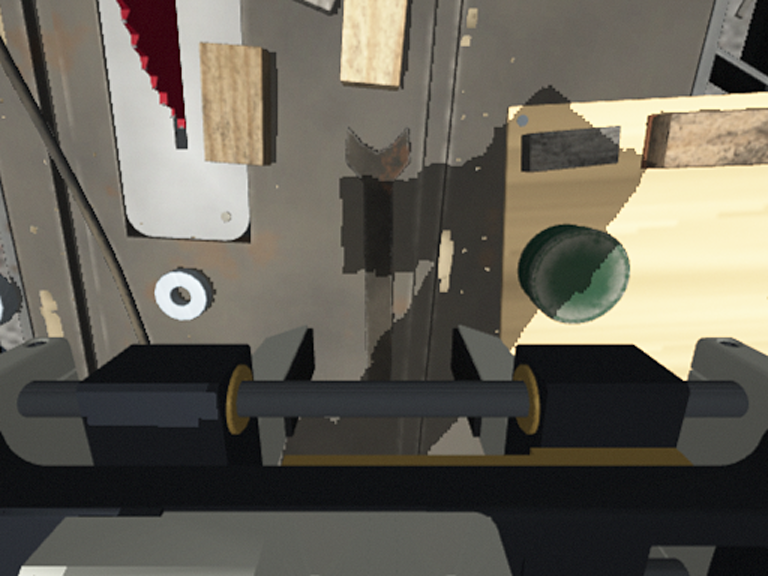

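View pics/t3.png

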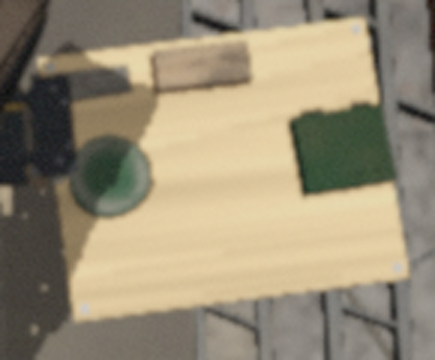

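Wrist view: the wrench handle runs straight down the picture, with edges at about (366,265) and (393,265) and jaw tips at (347,130) and (409,128). The top crop shows the block lying behind at (201,66), clear of the wedge.

```bash
python3 - <<'E'
from h import *
P=np.load("pw3.npy",allow_pickle=True).item();T=camera_params("top")
w=lambda x,y:((x+.5)/1.5-.5,(y+.5)/1.5-.5)
t=lambda x,y:(255+(x+.5)/3-.5,130+(y+.5)/3-.5)
for q in [(347,130),(409,128),(366,265),(393,265),(364,200),(392,200)]: print(q,at(P,*w(*q),.006))
tt=lambda x,y:(95+(x+.5)/2.6-.5,125+(y+.5)/2.6-.5)
print("jaw tri",tri([(P,*w(347,130)),(T,*tt(341,90))]),tri([(P,*w(409,128)),(T,*tt(383,86))]))
print("flange",at(P,*w(181,294),.012), "tri",tri([(P,*w(181,294)),(T,*tt(214,215))]))
y=.108;X=np.array([np.cos(y),np.sin(y)]);Y=np.array([-X[1],X[0]]);c=np.array([.538,-.246])
for q,z in [((153,48),.03),((247,42),.03),((250,78),.03),((155,90),.015)]:
    e=at(T,*t(*q),z)[:2]-c; print("blk corner board xy",(e@X).round(4),(e@Y).round(4))
for q in [(37,60),(363,18),(408,275),(75,320)]: print("B",at(T,*t(*q),.006))
E
```

```text
(347, 130) [0.6185 0.0304 0.006 ]
(409, 128) [ 0.6222 -0.0142  0.006 ]
(366, 265) [0.5188 0.0125 0.006 ]
(393, 265) [ 0.5199 -0.0089  0.006 ]
(364, 200) [0.5695 0.0161 0.006 ]
(392, 200) [ 0.5706 -0.005   0.006 ]
jaw tri [ 0.6193  0.0305 -0.0133] [ 0.6243 -0.0156 -0.022 ]
flange [0.4886 0.1583 0.012 ] tri [0.4866 0.1603 0.0072]
blk corner board xy 0.1089 0.0486
blk corner board xy 0.1034 -0.0353
blk corner board xy 0.0706 -0.0326
blk corner board xy 0.0741 0.0503
B [ 0.6385 -0.0837  0.006 ]
B [ 0.6711 -0.3815  0.006 ]
B [ 0.4356 -0.4064  0.006 ]
B [ 0.403 -0.11   0.006]
```

Request:
send_rows(
  deltas=[
    [[0,0.002,-0.04],[0,0,0],0.06],
    [[0,0,-0.045],[0,0,0],0.06],
    [[0,0,-0.04],[0,0,0],0.06],
    [[0,0,-0.02],[0,0,0],0.06],
    [[0,0,-0.008],[0,0,0],0.06],
    [[0,0,0],[0,0,0],0.015],
    [[0,0,0],[0,0,0],0.015],
    [[0,0,0],[0,0,0],0.015],
    [[0,0,0],[0,0,0],0.015],
    [[0,0,0],[0,0,0],0.015],
  ],
  force=45,
)

```text
clock: 8.35
position: [0.5209, 0.0024, 0.0034]
ee_rot: [-3.14, -0.085, -0.002]
force: [0.2, 1.5, 0.6]
width: 0.269
```

Request:
send_rows(
  deltas=[
    [[0,0,0],[0,0,0],0.015],
    [[0,0,0],[0,0,0],0.015],
    [[0,0,0],[0,0,0],0.015],
    [[0,0,0.01],[0,0,0],0.015],
    [[0,0,0.025],[0,0,0],0.015],
    [[0,0,0.035],[0,0,0],0.015],
    [[0,0,0.03],[0,0,0],0.015],
    [[0,0,0.02],[0,0,0],0.015],
    [[0,0,0],[0,0,0],0.015],
    [[0,0,0],[0,0,0],0.015],
  ],
)

```text
clock: 9.35
position: [0.5202, 0.0025, 0.1227]
ee_rot: [-3.14, -0.085, -0.0]
force: [-0.0, -0.6, -2.2]
width: 0.219
```

```bash
python3 -c "
from h import *
st()"
```

```text
t 9.35 pos [0.5202 0.0025 0.1227] phi -86.9 zdir [ 0.  0. -1.] F [-0.  -0.6 -2.2] w 0.0201 q7 [-0.84 -0.94]
```

Request:
send_rows(
  deltas=[
    [[-0.007,-0.023,0],[0,0,0.148],0.015],
    [[-0.007,-0.023,0],[0,0,0.148],0.015],
    [[-0.007,-0.023,0],[0,0,0.148],0.015],
    [[-0.007,-0.023,0],[0,0,0.148],0.015],
    [[-0.007,-0.023,0],[0,0,0.148],0.015],
    [[-0.007,-0.023,0],[0,0,0.148],0.015],
    [[-0.007,-0.023,0],[0,0,0.148],0.015],
    [[-0.007,-0.023,0],[0,0,0.148],0.015],
    [[-0.007,-0.023,0],[0,0,0.148],0.015],
    [[-0.007,-0.023,0],[0,0,0.148],0.015],
  ],
)

```text
clock: 10.35
position: [0.4491, -0.2283, 0.1215]
ee_rot: [-2.254, -2.185, 0.002]
force: [0.6, 0.1, -2.9]
width: 0.217
```

Request:
send_rows(
  deltas=[
    [[-0.003,-0.0135,0],[0,0,0.148],0.015],
    [[0,0,0],[0,0,0],0.015],
    [[0,0,0],[0,0,0],0.015],
    [[0,0,0],[0,0,0],0.015],
    [[0,0,0],[0,0,0],0.015],
    [[0,0,0],[0,0,0],0.015],
    [[0,0,0],[0,0,0],0.015],
    [[0,0,0],[0,0,0],0.015],
    [[0,0,0],[0,0,0],0.015],
    [[0,0,0],[0,0,0],0.015],
  ],
)

```text
clock: 11.35
position: [0.4476, -0.2413, 0.1228]
ee_rot: [2.095, 2.341, 0.0]
force: [-0.6, -0.2, -2.6]
width: 0.216
```

```bash
python3 - <<'E'
from h import *
st(); p=camera_params("wrist"); np.save("pw4.npy",p); im=get_image("wrist");save(im,"w4",1.5)
E
```

```text
t 11.35 pos [ 0.4476 -0.2413  0.1228] phi 6.3 zdir [ 0. -0. -1.] F [-0.6 -0.2 -2.6] w 0.0198 q7 [-0.06  0.83]
```

View pics/w4.png

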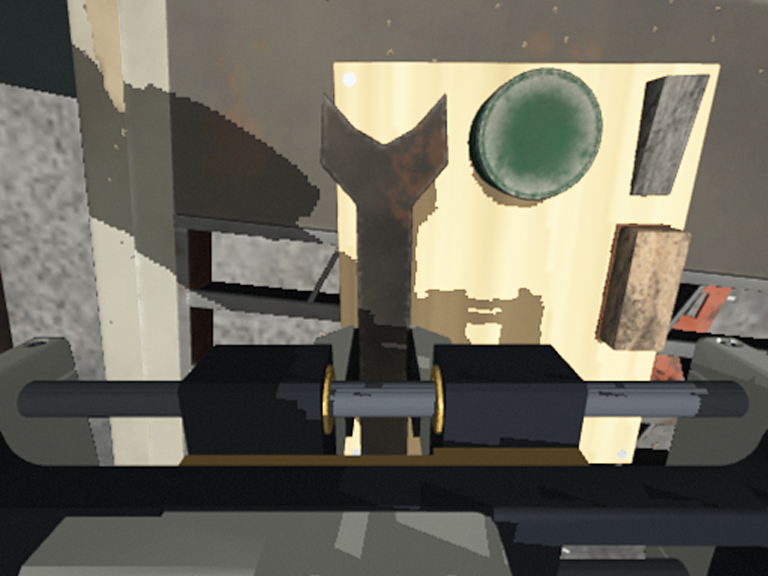

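Wrist view: the wrench hangs level, with jaw tips at (323,95) and (446,97) pointing to the tin's side. The tin top is at (545,133) and the block is at (645,290).

```bash
python3 - <<'E'
from h import *
P=np.load("pw4.npy",allow_pickle=True).item()
w=lambda x,y:((x+.5)/1.5-.5,(y+.5)/1.5-.5)
y=.108;X=np.array([np.cos(y),np.sin(y)]);Y=np.array([-X[1],X[0]]);c=np.array([.538,-.246])
f=lambda n,q,z:print(n,at(P,*w(*q),z)[:2],"board",((at(P,*w(*q),z)[:2]-c)@np.c_[X,Y]).round(4))
f("jawL",(323,95),.125);f("jawR",(446,97),.125);f("tin",(541,133),.042);f("B4",(334,62),.006);f("B1",(719,64),.006)
f("blk",(601,340),.006);f("blk",(617,226),.006);f("h",(358,320),.125);f("h",(411,320),.125)
E
```

```text
jawL [ 0.4156 -0.1442] board [-0.1107  0.1144]
jawR [ 0.4592 -0.14  ] board [-0.0669  0.1139]
tin [ 0.5258 -0.1396] board [-0.0007  0.1071]
B4 [ 0.4031 -0.1098] board [-0.1194  0.1499]
B1 [ 0.639  -0.0846] board [0.1178 0.1496]
blk [ 0.6167 -0.2744] board [ 0.0752 -0.0367]
blk [ 0.6046 -0.1893] board [0.0723 0.0492]
h [ 0.436  -0.2287] board [-0.0995  0.0282]
h [ 0.4581 -0.2262] board [-0.0773  0.0283]
```

Request:
send_rows(
  deltas=[
    [[0,0,-0.03],[0,0,0],0.015],
    [[0,0,-0.04],[0,0,0],0.015],
    [[0,0,-0.03],[0,0,0],0.015],
    [[0,0,-0.01],[0,0,0],0.015],
    [[0,0,-0.0025],[0,0,0],0.015],
    [[0,0,0],[0,0,0],0.015],
    [[0,0,0],[0,0,0],0.05],
    [[0,0,0],[0,0,0],0.05],
    [[0,0,0],[0,0,0],0.05],
    [[0,0,0],[0,0,0],0.05],
  ],
)

```text
clock: 12.4
position: [0.448, -0.2415, 0.0108]
ee_rot: [2.094, 2.341, 0.001]
force: [0.2, -0.3, 0.5]
width: 0.511
```

Request:
send_rows(
  deltas=[
    [[0,0,0.05],[0,0,0],0.06],
    [[0,0,0.05],[0,0,0.05],0.065],
    [[0.005,0.048,0],[0,0,0.09],0.065],
    [[0.005,0.048,0],[0,0,0.09],0.065],
    [[0.005,0.048,0],[0,0,0.09],0.065],
    [[0.005,0.048,0],[0,0,0.09],0.065],
    [[0.005,0.048,0],[0,0,0.09],0.065],
    [[0.005,0.048,0],[0,0,0.09],0.065],
    [[0.005,0.048,0],[0,0,0.09],0.065],
    [[0.004,0.048,0],[0,0,0.09],0.065],
  ],
)

```text
clock: 13.4
position: [0.4865, 0.1447, 0.1107]
ee_rot: [1.057, 2.958, 0.001]
force: [0.5, -0.3, -0.3]
width: 0.709
```

Request:
send_rows(
  deltas=[
    [[0,0.0175,0],[0,0,0],0.065],
    [[0,0,0],[0,0,0],0.065],
    [[0,0,0],[0,0,0],0.065],
    [[0,0,0],[0,0,0],0.065],
    [[0,0,0],[0,0,0],0.065],
    [[0,0,0],[0,0,0],0.065],
    [[0,0,0],[0,0,0],0.065],
    [[0,0,0],[0,0,0],0.065],
    [[0,0,0],[0,0,0],0.065],
    [[0,0,0],[0,0,0],0.065],
  ],
)

```text
clock: 14.4
position: [0.4865, 0.1601, 0.1102]
ee_rot: [1.062, 2.957, 0.0]
force: [-0.2, -0.5, 0.4]
width: 0.708
```

```bash
python3 - <<'E'
from h import *
st(); p=camera_params("wrist"); np.save("pw5.npy",p); im=get_image("wrist");save(im,"w5",1.5)
print((px(p,(.4867,.16,.012))+.5)*1.5)
E
```

```text
t 14.4 pos [0.4865 0.1601 0.1102] phi 50.5 zdir [ 0.  0. -1.] F [-0.2 -0.5  0.4] w 0.065 q7 [-0.68  0.65]
[383.4  282.45]
```

View pics/w5.png

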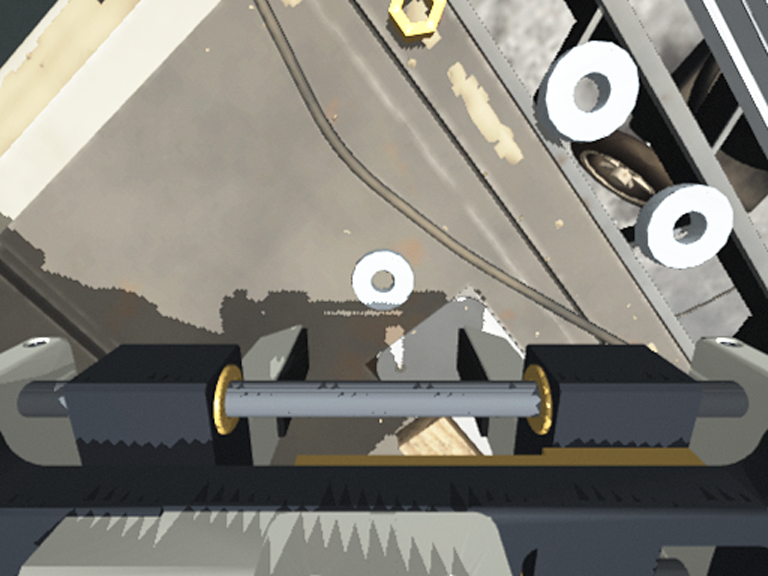

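The flange shows at (383,280), against a predicted (383,282), so it is centred between the fingers. The two larger rings are at (590,90) and (685,225).

Request:
send_rows(
  deltas=[
    [[-0.001,0.001,-0.03],[0,0,0],0.065],
    [[0,0,-0.04],[0,0,0],0.065],
    [[0,0,-0.025],[0,0,0],0.065],
    [[0,0,-0.01],[0,0,0],0.065],
    [[0,0,-0.001],[0,0,0],0.065],
    [[0,0,0],[0,0,0],0.035],
    [[0,0,0],[0,0,0],0.035],
    [[0,0,0],[0,0,0],0.035],
    [[0,0,0],[0,0,0],0.035],
    [[0,0,0],[0,0,0],0.035],
  ],
  force=30,
)

```text
clock: 15.45
position: [0.4862, 0.1615, 0.0052]
ee_rot: [1.062, 2.955, 0.002]
force: [-0.9, 0.3, 7.2]
width: 0.442
```

Request:
send_rows(
  deltas=[
    [[0,0,0],[0,0,0],0.035],
    [[0,0,0],[0,0,0],0.035],
    [[0,0,0.01],[0,0,0],0.035],
    [[0,0,0.03],[0,0,0],0.035],
    [[0,0,0.04],[0,0,0],0.035],
    [[0,0,0.03],[0,0,0],0.035],
    [[0,0,0.01],[0,0,0],0.035],
    [[0,0,0],[0,0,0],0.035],
    [[0,0,0],[0,0,0],0.035],
    [[0,0,0],[0,0,0],0.035],
  ],
)

```text
clock: 16.45
position: [0.4845, 0.1608, 0.1229]
ee_rot: [-1.062, -2.955, 0.003]
force: [-0.3, -0.0, -1.1]
width: 0.443
```

```bash
python3 -c "
from h import *
st()"
```

```text
t 16.45 pos [0.4845 0.1608 0.1229] phi 50.5 zdir [-0.002 -0.001 -1.   ] F [-0.3 -0.  -1.1] w 0.0406 q7 [-0.7   0.64]
```

Request:
send_rows(
  deltas=[
    [[0.006,-0.045,0],[0,0,-0.086],0.035],
    [[0.006,-0.045,0],[0,0,-0.086],0.035],
    [[0.006,-0.045,0],[0,0,-0.086],0.035],
    [[0.006,-0.045,0],[0,0,-0.086],0.035],
    [[0.006,-0.045,0],[0,0,-0.086],0.035],
    [[0.006,-0.045,0],[0,0,-0.086],0.035],
    [[0.006,-0.045,0],[0,0,-0.086],0.035],
    [[0.006,-0.045,0],[0,0,-0.086],0.035],
    [[0.0055,-0.0465,0],[0,0,-0.085],0.035],
    [[0,0,0],[0,0,0],0.035],
  ],
)

```text
clock: 17.45
position: [0.5373, -0.2535, 0.1234]
ee_rot: [2.11, 2.324, -0.008]
force: [0.2, 0.2, -1.3]
width: 0.445
```

Request:
send_rows(
  deltas=[
    [[0,0,0],[0,0,0],0.035],
    [[0,0,0],[0,0,0],0.035],
    [[0,0,0],[0,0,0],0.035],
    [[0,0,0],[0,0,0],0.035],
    [[0,0,0],[0,0,0],0.035],
    [[0,0,0],[0,0,0],0.035],
    [[0,0,0],[0,0,0],0.035],
    [[0,0,-0.03],[0,0,0],0.035],
    [[0,0,-0.03],[0,0,0],0.035],
    [[0,0,0],[0,0,0],0.035],
  ],
)

```text
clock: 18.45
position: [0.5368, -0.244, 0.0612]
ee_rot: [-2.094, -2.334, 0.003]
force: [-0.4, -0.1, -1.4]
width: 0.447
```

```bash
python3 - <<'E'
from h import *
st()
E
```

```text
t 18.45 pos [ 0.5368 -0.244   0.0612] phi 6.2 zdir [-0.005  0.002 -1.   ] F [-0.4 -0.1 -1.4] w 0.0411 q7 [-0.03  0.84]
```

Request:
send_rows(
  deltas=[
    [[0.001,-0.001,-0.025],[0,0,0],0.035],
    [[0,0,-0.018],[0,0,0],0.035],
    [[0,0,-0.005],[0,0,0],0.035],
    [[0,0,0],[0,0,0],0.035],
    [[0,0,-0.002],[0,0,0],0.035],
    [[0,0,0],[0,0,0],0.035],
    [[0,0,0],[0,0,0],0.055],
    [[0,0,0],[0,0,0],0.055],
    [[0,0,0],[0,0,0],0.055],
    [[0,0,0],[0,0,0],0.055],
  ],
)

```text
clock: 19.45
position: [0.5401, -0.2464, 0.0144]
ee_rot: [2.098, 2.338, 0.0]
force: [0.1, -0.1, -0.4]
width: 0.6
```

```bash
python3 - <<'E'
from h import *
st()
E
```

```text
t 19.45 pos [ 0.5401 -0.2464  0.0144] phi 6.2 zdir [ 0. -0. -1.] F [ 0.1 -0.1 -0.4] w 0.0551 q7 [0.   0.88]
```

Request:
send_rows(
  deltas=[
    [[0,0,0.04],[0,0,0],0.055],
    [[0,0,0.05],[0,0,0],0.055],
    [[-0.012,0.045,0.02],[0,0,0],0.055],
    [[-0.015,0.047,0],[0,0,0.04],0.055],
    [[-0.015,0.047,0],[0,0,0.04],0.055],
    [[-0.015,0.047,0],[0,0,0.06],0.055],
    [[-0.015,0.047,0],[0,0,0.06],0.055],
    [[-0.015,0.047,0],[0,0,0.06],0.055],
    [[-0.015,0.047,0],[0,0,0.06],0.055],
    [[-0.015,0.047,0],[0,0,0.06],0.055],
  ],
)

```text
clock: 20.45
position: [0.4224, 0.1288, 0.1243]
ee_rot: [1.616, 2.694, 0.001]
force: [-0.0, 0.0, -0.7]
width: 0.601
```

```bash
python3 - <<'E'
from h import *
st(); T=camera_params("top");S=camera_params("scene")
for z in (0,.06,.1,.14): print(z,at(T,91,150,z),at(T,91,250,z))
# fence top right edge in scene: near corner approx (193,197)/1.5, far (478,137)/1.5 ; bottom line (200,243),(480,175)
for q in [(300,167),(300,213),(240,182),(240,228)]:
  c,d=ray(S,q[0]/1.5,q[1]/1.5)
  for y in (.35,.37,.39): k=(y-c[1])/d[1]; print(q,y,(c+k*d).round(3))
E
```

```text
t 20.45 pos [0.4224 0.1288 0.1243] phi 28.1 zdir [ 0.001  0.    -1.   ] F [-0.   0.  -0.7] w 0.0552 q7 [-0.82  0.3 ]
0 [0.6496 0.393  0.    ] [0.3797 0.3862 0.    ]
0.06 [0.6338 0.3741 0.06  ] [0.3762 0.3677 0.06  ]
0.1 [0.6233 0.3616 0.1   ] [0.374  0.3553 0.1   ]
0.14 [0.6128 0.349  0.14  ] [0.3717 0.3429 0.14  ]
(300, 167) 0.35 [0.481 0.35  0.121]
(300, 167) 0.37 [0.487 0.37  0.112]
(300, 167) 0.39 [0.493 0.39  0.102]
(300, 213) 0.35 [0.472 0.35  0.009]
(300, 213) 0.37 [ 0.478  0.37  -0.002]
(300, 213) 0.39 [ 0.484  0.39  -0.014]
(240, 182) 0.35 [0.346 0.35  0.111]
(240, 182) 0.37 [0.35  0.37  0.102]
(240, 182) 0.39 [0.354 0.39  0.092]
(240, 228) 0.35 [0.332 0.35  0.002]
(240, 228) 0.37 [ 0.335  0.37  -0.009]
(240, 228) 0.39 [ 0.338  0.39  -0.02 ]
```

Request:
send_rows(
  deltas=[
    [[-0.014,0.044,0],[0,0,-0.06],0.055],
    [[-0.014,0.044,0],[0,0,-0.06],0.055],
    [[-0.014,0.044,0],[0,0,-0.055],0.055],
    [[-0.005,0.014,0],[0,0,0],0.055],
    [[0,0,0],[0,0,0],0.055],
    [[0,0,0],[0,0,0],0.055],
    [[0,0,0],[0,0,0],0.055],
    [[0,0,0],[0,0,0],0.055],
    [[0,0,0],[0,0,0],0.055],
    [[0,0,0],[0,0,0],0.055],
  ],
)

```text
clock: 21.45
position: [0.3765, 0.2725, 0.124]
ee_rot: [1.85, 2.539, 0.0]
force: [-0.2, 0.4, 0.2]
width: 0.596
```

```bash
python3 - <<'E'
from h import *
st(); p=camera_params("wrist"); np.save("pw6.npy",p); im=get_image("wrist");save(im,"w6",1.5)
print((px(p,(.3757,.2767,.014))+.5)*1.5)
E
```

```text
t 21.45 pos [0.3765 0.2725 0.124 ] phi 17.9 zdir [ 0.  0. -1.] F [-0.2  0.4  0.2] w 0.0547 q7 [-1.14 -0.19]
[383.7 271.2]
```

View pics/w6.png

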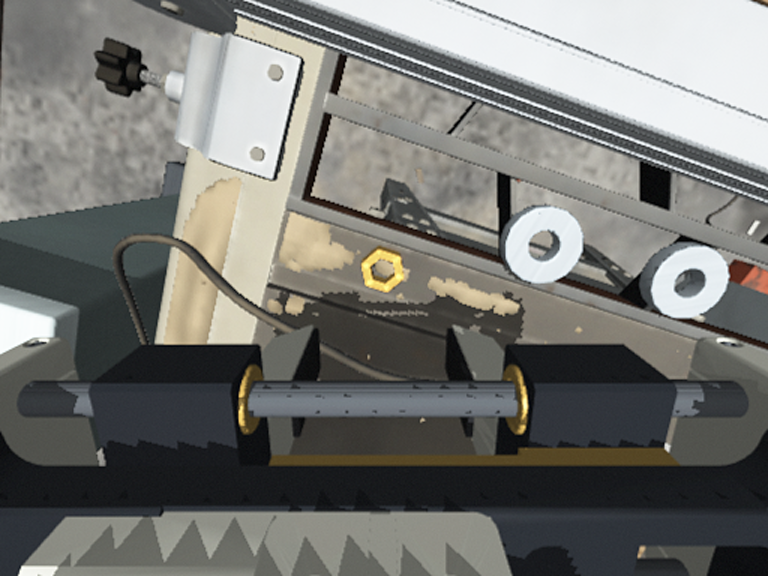

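```bash
python3 - <<'E'
from h import *
P=np.load("pw6.npy",allow_pickle=True).item(); w=lambda x,y:((x+.5)/1.5-.5,(y+.5)/1.5-.5)
print("cam-TCP",ray(P,0,0)[0]-[.3765,.2725,.124], "nut",at(P,*w(382,269),.014))
# fence right-lower edge: image points along bottom edge of fence body top
for q in [(345,52),(480,95),(690,165)]: print(at(P,*w(*q),0),at(P,*w(*q),.1))
E
```

```text
cam-TCP [-0.02384263  0.07423808  0.15746719] nut [0.3745 0.2776 0.014 ]
[0.3103 0.4012 0.    ] [0.3254 0.3818 0.1   ]
[0.4002 0.4042 0.    ] [0.3833 0.3838 0.1   ]
[0.5518 0.4075 0.    ] [0.4811 0.3859 0.1   ]
```

The nut is at (382,269), within 2 mm of the prediction. The camera sits above the fence, so I'm turning slightly towards the flats and descending.

Request:
send_rows(
  deltas=[
    [[-0.0015,0.0035,-0.03],[0,0,0.07],0.055],
    [[0,0,-0.03],[0,0,0],0.055],
    [[0,0,-0.03],[0,0,0],0.055],
    [[0,0,-0.02],[0,0,0],0.055],
    [[0,0,-0.008],[0,0,0],0.055],
    [[0,0,0],[0,0,0],0.022],
    [[0,0,0],[0,0,0],0.022],
    [[0,0,0],[0,0,0],0.022],
    [[0,0,0],[0,0,0],0.022],
    [[0,0,0],[0,0,0],0.022],
  ],
  force=25,
)

```text
clock: 22.5
position: [0.3751, 0.2771, 0.0068]
ee_rot: [1.758, 2.604, 0.003]
force: [-1.1, -0.0, 7.7]
width: 0.309
```

Request:
send_rows(
  deltas=[
    [[0,0,0],[0,0,0],0.022],
    [[0,0,0],[0,0,0],0.022],
    [[0,0,0.01],[0,0,0],0.022],
    [[0,0,0.03],[0,0,0],0.022],
    [[0,0,0.04],[0,0,0],0.022],
    [[0,0,0.04],[0,0,0],0.022],
    [[0,0,0],[0,0,0],0.022],
    [[0,0,0],[0,0,0],0.022],
    [[0,0,0],[0,0,0],0.022],
    [[0,0,0],[0,0,0],0.022],
  ],
)

```text
clock: 23.5
position: [0.3739, 0.2759, 0.125]
ee_rot: [-1.758, -2.603, 0.003]
force: [-0.1, 0.6, -1.3]
width: 0.307
```

```bash
python3 - <<'E'
from h import *
st()
E
```

```text
t 23.5 pos [0.3739 0.2759 0.125 ] phi 21.9 zdir [-0.001 -0.002 -1.   ] F [-0.1  0.6 -1.3] w 0.0282 q7 [-1.14 -0.13]
```

Request:
send_rows(
  deltas=[
    [[0.0135,-0.0463,0.002],[0,0,-0.03],0.022],
    [[0.0135,-0.0463,0],[0,0,-0.03],0.022],
    [[0.0135,-0.0463,0],[0,0,-0.03],0.022],
    [[0.0135,-0.0463,0],[0,0,-0.03],0.022],
    [[0.0135,-0.0463,0],[0,0,-0.03],0.022],
    [[0.0135,-0.0463,0],[0,0,-0.03],0.022],
    [[0.0135,-0.0463,0],[0,0,-0.03],0.022],
    [[0.0135,-0.0463,0],[0,0,-0.03],0.022],
    [[0.0135,-0.0463,0],[0,0,-0.03],0.022],
    [[0.0135,-0.0463,0],[0,0,-0.004],0.022],
  ],
)

```text
clock: 24.5
position: [0.5092, -0.1883, 0.1268]
ee_rot: [-2.097, -2.336, 0.002]
force: [2.4, -0.1, -0.5]
width: 0.308
```

Request:
send_rows(
  deltas=[
    [[0.0135,-0.0463,0],[0,0,0],0.022],
    [[0.0135,-0.0463,0],[0,0,0],0.022],
    [[0.0135,-0.0463,0],[0,0,0],0.022],
    [[0,0,0],[0,0,0],0.022],
    [[0,0,0],[0,0,0],0.022],
    [[0,0,0],[0,0,0],0.022],
    [[0,0,0],[0,0,0],0.022],
    [[0,0,0],[0,0,0],0.022],
    [[0,0,0],[0,0,0],0.022],
    [[0,0,0],[0,0,0],0.022],
  ],
)

```text
clock: 25.5
position: [0.5503, -0.3248, 0.1282]
ee_rot: [2.096, 2.34, 0.0]
force: [-0.4, -0.1, -0.1]
width: 0.304
```

```bash
python3 - <<'E'
from h import *
st(); p=camera_params("wrist"); np.save("pw7.npy",p); im=get_image("wrist");save(im,"w7",1.5)
print((px(p,(.54,-.2464,.018))+.5)*1.5)
E
```

```text
t 25.5 pos [ 0.5503 -0.3248  0.1282] phi 6.3 zdir [ 0.  0. -1.] F [-0.4 -0.1 -0.1] w 0.0279 q7 [0.06 0.92]
[379.95 158.7 ]
```

View pics/w7.png

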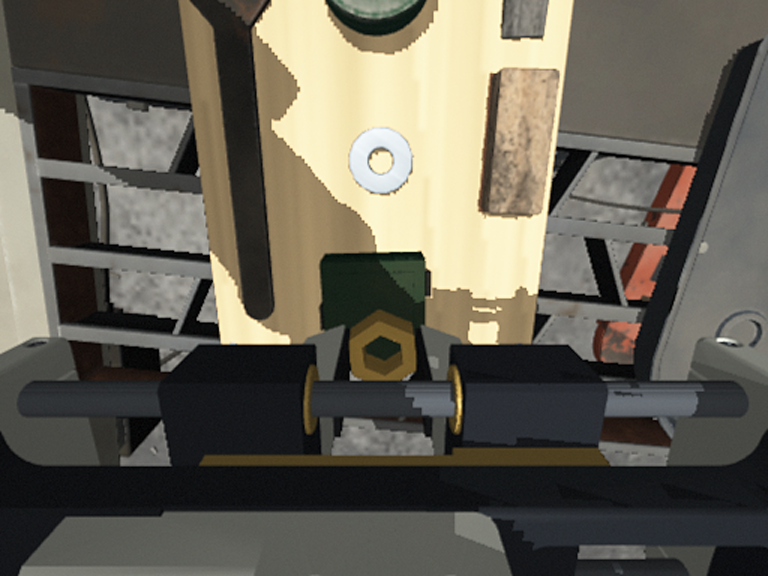

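The flange ring is at (380,160), where predicted. The nut is held flat at (383,344), the wrench handle end is at (257,310), and the block is at (520,140). Everything looks in place.

```bash
python3 - <<'E'
from h import *
P=np.load("pw7.npy",allow_pickle=True).item(); w=lambda x,y:((x+.5)/1.5-.5,(y+.5)/1.5-.5)
n=at(P,*w(382.5,344),.1354)[:2]; f=at(P,*w(380,160),.018)[:2]; tcp=np.array([.5503,-.3248])
print("nut-TCP",n-tcp,"flange",f,"pm:",at(P,*w(382.5,348),.1354)[:2]-tcp)
y=.108;X=np.array([np.cos(y),np.sin(y)]);Y=np.array([-X[1],X[0]]);c=np.array([.538,-.246])
B=np.c_[X,Y]; g=lambda n,q,z:print(n,((at(P,*w(*q),z)[:2]-c)@B).round(4))
g("fl",(380,160),.018);g("wr end",(259,321),.009);g("h1",(236,220),.012);g("h2",(267,220),.012);g("blk",(500,70),.03);g("blk",(560,70),.03);g("blk",(541,214),.03);g("blk",(490,214),.03)
E
```

```text
nut-TCP [-0.0003  0.0052] flange [ 0.5405 -0.2475] pm: [-1.0e-04  3.4e-03]
fl [ 0.0023 -0.0018]
wr end [-0.0881 -0.117 ]
h1 [-0.0963 -0.0413]
h2 [-0.0751 -0.0412]
blk [0.0716 0.0481]
blk [0.1062 0.0481]
blk [ 0.1049 -0.0345]
blk [ 0.0724 -0.0345]
```

Request:
send_rows(
  deltas=[
    [[-0.005,0.038,0],[0,0,0],0.022],
    [[-0.005,0.0385,0],[0,0,0],0.022],
    [[0,0,0],[0,0,0],0.022],
    [[0,0,0],[0,0,0],0.022],
    [[0,0,0],[0,0,0],0.022],
    [[0,0,-0.04],[0,0,0],0.022],
    [[0,0,-0.04],[0,0,0],0.022],
    [[0,0,0],[0,0,0],0.022],
    [[0,0,0],[0,0,0],0.022],
    [[0,0,0],[0,0,0],0.022],
  ],
)

```text
clock: 26.55
position: [0.5412, -0.2504, 0.0499]
ee_rot: [2.097, 2.336, 0.001]
force: [0.4, -1.3, -1.1]
width: 0.309
```

```bash
python3 - <<'E'
from h import *
st()
E
```

```text
t 26.55 pos [ 0.5412 -0.2504  0.0499] phi 6.2 zdir [ 0.002 -0.001 -1.   ] F [ 0.4 -1.3 -1.1] w 0.0284 q7 [-0.03  0.88]
```

Request:
send_rows(
  deltas=[
    [[-0.0005,0.0015,-0.015],[0,0,0],0.022],
    [[0,0,-0.007],[0,0,0],0.022],
    [[0,0,0],[0,0,0],0.022],
    [[0,0,0],[0,0,0],0.022],
    [[0,0,-0.002],[0,0,0],0.022],
    [[0,0,0],[0,0,0],0.022],
    [[0,0,0],[0,0,0],0.022],
    [[0,0,0],[0,0,0],0.022],
    [[0,0,0],[0,0,0],0.022],
    [[0,0,0],[0,0,0],0.022],
  ],
)

```text
clock: 27.55
position: [0.5399, -0.2475, 0.0249]
ee_rot: [2.097, 2.338, 0.001]
force: [-2.6, 1.1, 8.1]
width: 0.303
```

```bash
python3 - <<'E'
from h import *
st()
E
```

```text
t 27.55 pos [ 0.5399 -0.2475  0.0249] phi 6.2 zdir [ 0.001  0.    -1.   ] F [-2.6  1.1  8.1] w 0.0278 q7 [-0.02  0.9 ]
```

Contact at the expected height (8 N). Releasing, rising, and backing off towards the case side to look.

Request:
send_rows(
  deltas=[
    [[0,0,0.0005],[0,0,0],0.05],
    [[0,0,0],[0,0,0],0.05],
    [[0,0,0],[0,0,0],0.05],
    [[0,0,0],[0,0,0],0.05],
    [[0,0,0.03],[0,0,0],0.05],
    [[0,0,0.04],[0,0,0],0.05],
    [[0,0,0.04],[0,0,0],0.05],
    [[0.005,-0.04,0.01],[0,0,0],0.05],
    [[0.005,-0.04,0],[0,0,0],0.05],
    [[0,0,0],[0,0,0],0.05],
  ],
)

```text
clock: 28.55
position: [0.5487, -0.334, 0.1457]
ee_rot: [2.101, 2.33, -0.005]
force: [0.1, -0.8, 0.0]
width: 0.545
```

```bash
python3 - <<'E'
from h import *
st(); p=camera_params("wrist"); np.save("pw8.npy",p); im=get_image("wrist"); t=get_image("top")
a=cv2.resize(im[:250,100:400],(720,600)[:2] if 0 else None,fx=1.3,fy=1.3,interpolation=cv2.INTER_CUBIC)
b=cv2.resize(t[130:250,255:400],None,fx=2.7,fy=2.7,interpolation=cv2.INTER_CUBIC)
h=325; c=np.zeros((h,a.shape[1]+b.shape[1],3),np.uint8); c[:a.shape[0],:a.shape[1]]=a[:h]; c[:b.shape[0],a.shape[1]:]=b[:h]; print(a.shape,b.shape)
save(c,"fin",1)
E
```

```text
t 28.55 pos [ 0.5487 -0.334   0.1457] phi 5.9 zdir [ 0.001 -0.005 -1.   ] F [ 0.1 -0.8  0. ] w 0.05 q7 [0.05 0.92]
(325, 390, 3) (324, 392, 3)
```

View pics/fin.png

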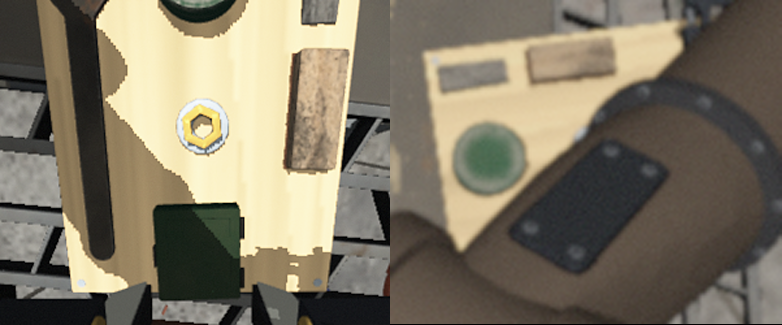

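The nut sits flat on the flange, with the nut top near (202,124) and the ring at (202,127). The tin, case and wedge look undisturbed. I'll check the offset in numbers.

```bash
python3 - <<'E'
from h import *
P=np.load("pw8.npy",allow_pickle=True).item(); w=lambda x,y:(100+(x+.5)/1.3-.5,(y+.5)/1.3-.5)
y=.108;X=np.array([np.cos(y),np.sin(y)]);Y=np.array([-X[1],X[0]]);c=np.array([.538,-.246]);B=np.c_[X,Y]
g=lambda n,q,z:print(n,((at(P,*w(*q),z)[:2]-c)@B).round(4))
g("flange L",(176,127),.018);g("flange R",(229,127),.018);g("flange bot",(202,156),.018)
g("nut top",(202,101),.032);g("nut bot",(203,148),.032);g("nut L",(182,125),.032);g("nut R",(223,123),.032)
g("case",(197,206),.033)
E
```

```text
flange L [-0.018  -0.0027]
flange R [ 0.0234 -0.0028]
flange bot [ 0.0022 -0.0248]
nut top [0.0023 0.0148]
nut bot [ 0.003  -0.0181]
nut L [-0.0126 -0.0017]
nut R [ 0.0179 -0.0004]
case [-0.0019 -0.0623]
```

```bash
python3 - <<'E'
from h import *
st(); print(job.sign_off())
E
```

```text
t 28.65 pos [ 0.5491 -0.3285  0.1442] phi 6.1 zdir [-0. -0. -1.] F [ 0.6  0.5 -0.6] w 0.05 q7 [0.05 0.92]
the job is handed in; nothing more can be done
None
```

The blade-change kit is laid out on the board and the job was handed in at 28.65 s on the robot's clock; no verdict was reported. I picked and placed the sanding block, the wrench, the smallest flange (about 43 mm measured, against 56 mm for the other two rings) and the nut, in that order.

My last wrist-camera measurements, in the board's frame (good to about 2 mm):

| Item | x (mm) | y (mm) | Note |
|---|---|---|---|
| Flange | +2.5 | -3 | flat at the middle |
| Nut | +2.6 | -1.5 | within about 2 mm of the flange's centre |
| Sanding block | +89 | +7 | square to the board within about 0.05 rad |
| Wrench | -87 | about 0 | jaw on the tin's side |

- **Tin, case and wedge:** they looked undisturbed in the last pictures. The arm hid part of the final top view, so I saw the case only in the wrist camera.
- **Off-cut:** I did not look at it again after the wrench pick. No grasp or move went near it.
- **Forces:** up to about 8 N showed when closing on the flange and nut and when setting the nut down, far below the limits.
- **Grip width:** on the wrench it read 20 mm where the text gives 23 mm, but the wrench held level and went down straight.

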